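# Fit the last two round stamps into a full tin

### The arm

A 7-joint arm with a two-finger parallel gripper is mounted at the origin on a cart in front of the work surface, level with it; the furniture and walls round the work are solid. World frame = base frame: x ahead of the robot, y to its left, z up, the work surface at z = 0. Lengths are in m, angles in rad, forces in N, time in s.
With the tool pointing down it reaches from about 0.35 to 0.9 m from the base axis. Payload 8.1 kg.
Tool frame: the origin (TCP) lies between the finger pads; the fingertips stand 11 mm ahead of it and the grasp point (between the pads) lies 8 mm behind it; z points along the fingers, y is the line along which they close (so a half turn about z gives the same grasp; the last joint's range is limited). The gripper opens to 92 mm and grips with 3 to 60 N. Pads are 19 mm wide; open, the fingers measure 130 mm over their backs; the gripper's body (75 mm by 190 mm) begins 47 mm behind the grasp point.
Start: joints at [-1.45, 0.434, 0.025, 1.573, -0.012, 1.134, -0.075], TCP at [0.139, 0.609, 0.238] pointing down, gripper open.
Joint ranges: [-2.62, 2.62], [-0.44, 2.09], [-1.27, 1.32], [0.08, 2.57], [-1.32, 4.46], [0.12, 2], [-2.74, 2.74]. Speed limits (rad/s): [2.22, 2.22, 3.01, 3.01, 3.14, 3.14, 3.14].

### API

Orientations are given as a rotation vector (axis times angle).
In Python, from cell import observe, get_image, camera_params, sign_off gives the robot as it stands.
- The arm moves only by the shell command python3 -m pendant 'ROWS' [FORCE]. ROWS is JSON, one flat list of numbers, 7 for each row, row after row: the shift along the tool's x, y, z in m, then the turn, a rotation vector about the tool's x, y, z in rad, then the finger opening in m, from 0 to 0.0918. In form: [dx, dy, dz, rx, ry, rz, jaw, dx, dy, dz, rx, ry, rz, jaw, ...]. A call has 1 to 10 rows; each row shifts and turns the commanded pose from where the row before left it, along the tool's axes as they then stand; what a row does not reach is not made up. A row lasts 1/8 s, in which the tool goes at most 62.5 mm and 10.7 degrees, less where a joint would pass 70% of its speed; a pose out of reach is approached as far as the arm can. A call is refused whole if a number of a shift passes 0.0625 or a number of a turn 0.188, either way. A call with a gripper value outside its range is refused whole. The fingers move at their own pace and stop on an object; FORCE is the grip in N (left out, the last holds). Time passes only in rows, so rows that do not move let the fingers close. It gives the time, the measured TCP pose, the force, the opening and the grip force at its end, in the units of the state.
- observe(): the state, without advancing time (a new reading comes with each control period).
- get_image(name): name is "scene" or "top" or "wrist"; returns the picture (480x640x3 uint8, red, green, blue); there is no depth.
- camera_params(name): a dict with "intrinsics" (3x3 intrinsics, pixels), "eye" and "rotation" of the camera in the world; the wrist camera has in their place "T_tool_cam" (4x4, takes a point from camera to tool coordinates, whose origin is the TCP and whose axes are the flange's). Camera axes: x right, y down, z forward; pixel columns grow to the right and rows downward; lengths in m; the calibration is good to about 2 mm. A picture is of the moment at which its call begins: read the wrist's pose just before it. camera_params takes no time and is no camera call.
- sign_off(): hands the job in; it is judged then, once.
The state is a dict: "clock": time; "joints": joint angles; "dq": joint speeds; "joint_efforts": joint torques, N m; "position": TCP position; "ee_rot": TCP orientation; "force": force on the tool from outside, world axes, zero at the start; "ft_torque": the same for the moment, N m; "width": opening from 0.0 (shut) to 1.0 (fully open); "gripper_force": force on a finger pad.
Only numpy, scipy, OpenCV 4.12 (cv2) and the standard library are available. Lean on these libraries where they do the work, as an engineer would, in place of code of your own. Each camera call takes 0.05 s, during which the arm holds its last target. There are 200 camera calls.

### The job

Put the two round hand stamps that stand on the desk away in the round tin with the other five, so that all seven stand upright and flat on the tin's floor: one in the middle and six close round it. The five in the tin are spread out, so close them up to make room. Lower the stamps in rather than dropping them and do not disturb the other stamp, the ink bottle or the ink pad.

Things in the scene. Friction and masses are not known exactly. Their poses are not given: they have to be found in the camera images.
- tin: shallow round open steel tin that stands fast on the desk and does not shift, polished smooth; inside diameter 147 mm, wall 4 mm, floor 3 mm thick, rim 20 mm above the desk. Just wide enough for seven stamps on the floor: one in the middle and six round it, with about 1.5 mm to spare on each radius. Origin: centre of its underside, z up; its yaw has no visible mark.
- stamp_1: round wooden hand stamp, 71 mm tall, about 80 g, one of seven alike: smooth round base 48 mm across, from 3 to 13 mm up, its lower and upper edges bevelled 3 mm; upright round handle 15 mm across from 26 to 68 mm up. Origin: centre of the underside, z along the handle. Starts upright on the tin's floor near the wall, one of five spread about evenly round the tin with a few mm between them.
- stamp_2: round wooden hand stamp, 71 mm tall, about 80 g, one of seven alike: smooth round base 48 mm across, from 3 to 13 mm up, its lower and upper edges bevelled 3 mm; upright round handle 15 mm across from 26 to 68 mm up. Origin: centre of the underside, z along the handle. Starts upright on the tin's floor near the wall, one of five spread about evenly round the tin with a few mm between them.
- stamp_3: round wooden hand stamp, 71 mm tall, about 80 g, one of seven alike: smooth round base 48 mm across, from 3 to 13 mm up, its lower and upper edges bevelled 3 mm; upright round handle 15 mm across from 26 to 68 mm up. Origin: centre of the underside, z along the handle. Starts upright on the tin's floor near the wall, one of five spread about evenly round the tin with a few mm between them.
- stamp_4: round wooden hand stamp, 71 mm tall, about 80 g, one of seven alike: smooth round base 48 mm across, from 3 to 13 mm up, its lower and upper edges bevelled 3 mm; upright round handle 15 mm across from 26 to 68 mm up. Origin: centre of the underside, z along the handle. Starts upright on the tin's floor near the wall, one of five spread about evenly round the tin with a few mm between them.
- stamp_5: round wooden hand stamp, 71 mm tall, about 80 g, one of seven alike: smooth round base 48 mm across, from 3 to 13 mm up, its lower and upper edges bevelled 3 mm; upright round handle 15 mm across from 26 to 68 mm up. Origin: centre of the underside, z along the handle. Starts upright on the tin's floor near the wall, one of five spread about evenly round the tin with a few mm between them.
- stamp_6: round wooden hand stamp, 71 mm tall, about 80 g, one of seven alike: smooth round base 48 mm across, from 3 to 13 mm up, its lower and upper edges bevelled 3 mm; upright round handle 15 mm across from 26 to 68 mm up. Origin: centre of the underside, z along the handle. Starts upright on the desk between robot and tin.
- stamp_7: round wooden hand stamp, 71 mm tall, about 80 g, one of seven alike: smooth round base 48 mm across, from 3 to 13 mm up, its lower and upper edges bevelled 3 mm; upright round handle 15 mm across from 26 to 68 mm up. Origin: centre of the underside, z along the handle. Starts upright on the desk between robot and tin.
- rubber_stamp: bystander: wooden hand stamp with an oblong 30x46 mm base and a pear-shaped knob, 78 mm tall, loose on the desk; origin centre of underside. Does not belong in the tin.
- ink_bottle: bystander: square ink bottle 53x52x64 mm, loose on the desk; origin centre of underside.
- stamp_pad: bystander: flat closed ink pad tin 62x92x17 mm, loose on the desk; origin centre of underside.
- monitor: bystander: screen on a stand, fixed, 190x470x430 mm, standing askew to the right of the tin and partly between it and the arm's start; cross over its top (0.43 m) or keep clear. Origin: centre of the foot's underside; the panel's left edge (seen from the robot) reaches to about x 0.40, y 0.05.
Things that resemble listed ones, but are neither listed nor needed, are in the scene too. What is shaped like the stamp_5 but pink or turquoise is not meant.

How it is judged:
By the outcome, as a careful person would: the job done as asked, in the order asked, and still so for the second after the job is handed in, with the robot touching nothing.
It also fails if it takes over 69 s, if anything falls off the work surface, if the arm or the gripper's body presses on something with over 40 N, if the wrist force passes 120 N, or if a joint passes its speed limit or range.

## Working session

There is one attempt and no reset: what is moved stays moved. The work goes in short steps, Python scripts to look and compute and a shell command to move; the robot and the scene stay as the last step left them, time stands still between calls to the robot, and variables do not carry over. Pictures are saved under pics/ and viewed, at most 10 in all, crops included, and the job is handed in when it is done.

```bash
mkdir -p pics; ls
python3 - <<'E'
from cell import *
import cv2,numpy as np
np.set_printoptions(precision=4,suppress=True)
print(observe())
for n in ("scene","top"):
    cv2.imwrite(f"pics/{n}0.png",get_image(n)[:,:,::-1]); print(n,camera_params(n))
print(camera_params("wrist"))
E
```

```text
pics
{'clock': 0.0, 'joints': array([-1.4496,  0.4352,  0.025 ,  1.5741, -0.0116,  1.134 , -0.0751]), 'dq': array([ 0.0017, -0.0002, -0.0006, -0.0001, -0.0004,  0.    , -0.0004]), 'joint_efforts': array([ -0.0002, -66.7849,   0.985 , -31.4467,  -0.0605,   0.0425,
         0.0001]), 'position': array([0.1387, 0.6089, 0.2369]), 'ee_rot': array([-0.3509, -3.1219,  0.0025]), 'force': array([ 1.0024, -0.3415, -0.6046]), 'ft_torque': array([ 0.0471, -0.0129,  0.005 ]), 'gripper_force': 0.0, 'width': 0.9970035613747741}
scene {'intrinsics': array([[497.4335,   0.    , 318.6118],
       [  0.    , 497.4335, 242.6248],
       [  0.    ,   0.    ,   1.    ]]), 'eye': array([0.3964, 0.631 , 0.8445]), 'rotation': array([-0.5382,  2.8714, -0.8289])}
top {'intrinsics': array([[623.5169,   0.    , 319.8252],
       [  0.    , 623.5169, 252.3874],
       [  0.    ,   0.    ,   1.    ]]), 'eye': array([0.4931, 0.15  , 1.3914]), 'rotation': array([-2.2097,  2.1615, -0.0488])}
{'intrinsics': array([[390.8795,   0.    , 320.6629],
       [  0.    , 390.8795, 239.6003],
       [  0.    ,   0.    ,   1.    ]]), 'T_tool_cam': array([[-0.0007, -0.9521, -0.3058,  0.0836],
       [ 1.    , -0.0006, -0.0003, -0.0002],
       [ 0.0001, -0.3058,  0.9521, -0.1467],
       [ 0.    ,  0.    ,  0.    ,  1.    ]])}
```

View pics/scene0.png

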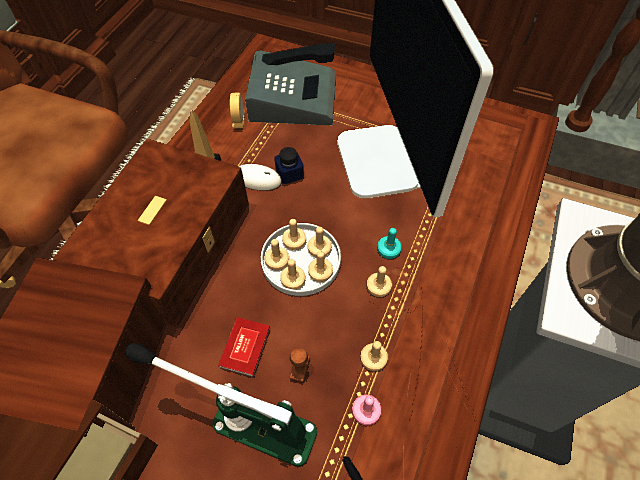

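View pics/top0.png

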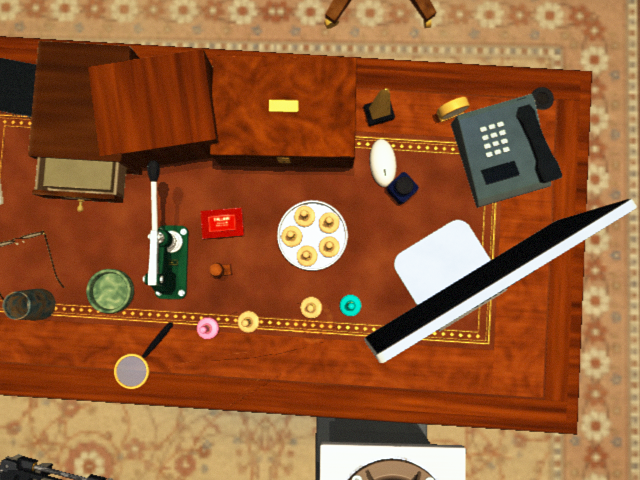

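The top view shows the tin at about (312,235) with the five wooden stamps in it. On the desk there are four round stamps: pink (207,327), wooden (248,321), wooden (311,307) and turquoise (350,305). The two wooden ones fit the description. The oblong brown stamp is at (220,270), the ink bottle at (403,188) and the pad at (222,222). I'll compute coarse positions and confirm the two candidates in one enlarged crop.

```bash
cat > h.py <<'E'
from cell import *
import cv2,numpy as np
from scipy.spatial.transform import Rotation as R
np.set_printoptions(precision=4,suppress=True)
def cam(n,o=None):
    p=camera_params(n)
    if n!="wrist": return p["intrinsics"],np.array(p["eye"]),R.from_rotvec(p["rotation"]).as_matrix()
    o=o or observe(); T=p["T_tool_cam"]; M=R.from_rotvec(o["ee_rot"]).as_matrix()
    return p["intrinsics"],M@T[:3,3]+o["position"],M@T[:3,:3]
def ray(c,uv,z):
    K,e,M=c; d=M@np.linalg.solve(K,[uv[0],uv[1],1.]); return e+d*(z-e[2])/d[2]
def proj(c,P):
    K,e,M=c; q=K@(M.T@(np.asarray(P,float)-e)); return q[:2]/q[2]
def wood(im):
    h=cv2.cvtColor(im,cv2.COLOR_RGB2HSV)
    return cv2.inRange(h,(14,60,130),(28,190,255))
E
python3 - <<'E'
from h import *
im=cv2.imread("pics/top0.png")[:,:,::-1].copy(); c=cam("top")
m=wood(im)
n,l,s,ce=cv2.connectedComponentsWithStats(m)
for i in range(1,n):
    if 100<s[i,4]<1200 and 190<ce[i][0]<370 and 190<ce[i][1]<340: print(ce[i],s[i],ray(c,ce[i],.015))
w=cv2.inRange(cv2.cvtColor(im,cv2.COLOR_RGB2HSV),(0,0,120),(180,50,255))
n,l,s,ce=cv2.connectedComponentsWithStats(w)
for i in range(1,n):
    if s[i,4]>300 and 260<ce[i][0]<360 and ce[i][1]<300:
        k=cv2.convexHull(np.argwhere(l==i)[:,::-1].astype(np.int32)); e=cv2.fitEllipse(k); print("tin",e,ray(c,e[0],.02))
for uv in((220,272),(403,188),(222,222)): print(uv,ray(c,uv,.03))
a=cv2.resize(im[190:345,190:370],None,fx=4,fy=4,interpolation=2)[:, :, ::-1]
b=np.hstack([cv2.resize(a,(400,344)),cv2.resize(cv2.imread("pics/scene0.png")[210:430,240:420],(280,344),interpolation=2)])
cv2.imwrite("pics/crop1.png",b)
E
```

```text
[304.2886 215.8076] [294 204  21  23 343] [0.653  0.2052 0.015 ]
[328.7906 222.2301] [319 212  21  21 339] [0.6398 0.1505 0.015 ]
[291.4203 235.9101] [281 226  22  21 345] [0.6076 0.2327 0.015 ]
[328.7738 246.3274] [319 236  21  21 336] [0.5863 0.1494 0.015 ]
[306.6283 255.4661] [297 245  21  22 339] [0.565  0.1979 0.015 ]
[310.828 307.045] [300 296  22  22 378] [0.4515 0.186  0.015 ]
[247.8088 321.2093] [234 310  26  23 387] [0.4173 0.324  0.015 ]
tin ((312.0144958496094, 235.01925659179688), (69.89070892333984, 69.99561309814453), 155.01080322265625) [0.6102 0.1869 0.02  ]
(220, 272) [0.5239 0.3861 0.03  ]
(403, 188) [ 0.7172 -0.0108  0.03  ]
(222, 222) [0.6338 0.3852 0.03  ]
```

View pics/crop1.png

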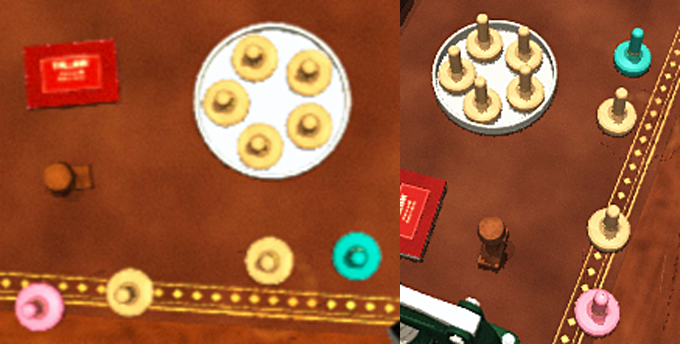

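The crop confirms them: the two plain wooden stamps, at crop (268,260) and (130,292), are the ones to move. The turquoise and pink ones aren't wanted. I'll move to a wrist view over the tin.

```bash
python3 -m pendant '[-0.02,-0.012,0,0,0,0,0.05,-0.045,-0.027,0,0,0,0,0.05,-0.052,-0.032,0,0,0,0,0.05,-0.052,-0.032,0,0,0,0,0.05,-0.052,-0.032,0,0,0,0,0.05,-0.052,-0.032,0,0,0,0,0.05,-0.052,-0.032,0,0,0,0,0.05,-0.052,-0.032,0,0,0,0,0.05,-0.052,-0.032,0,0,0,0,0.05,-0.045,-0.027,0,0,0,0,0.05]' 20
python3 -m pendant '[-0.04,-0.025,0,0,0,0,0.04,0,0,0,0,0,-0.112,0.04,0,0,0,0,0,-0.112,0.04,0,0,0,0,0,0,0.04,0,0,0,0,0,0,0.04]'
python3 - <<'E'
from h import *
o=observe(); im=get_image("wrist"); cv2.imwrite("pics/w1.png",im[:,:,::-1]); np.save("w1o.npy",[o["position"],o["ee_rot"]]); print(o["position"],o["ee_rot"],o["force"])
E
```

```text
clock: 1.35
position: [0.538, 0.2175, 0.2379]
ee_rot: [0.355, 3.121, -0.001]
force: [0.6, -0.0, -0.3]
width: 0.541
gripper_force: 0.0
clock: 1.98
position: [0.5698, 0.1874, 0.2377]
ee_rot: [-0.005, -3.141, 0.0]
force: [-0.5, 0.4, -0.8]
width: 0.438
gripper_force: 0.0
[0.5698 0.1874 0.2377] [-0.0046 -3.1414  0.0002] [-0.4925  0.3599 -0.8265]
```

View pics/w1.png

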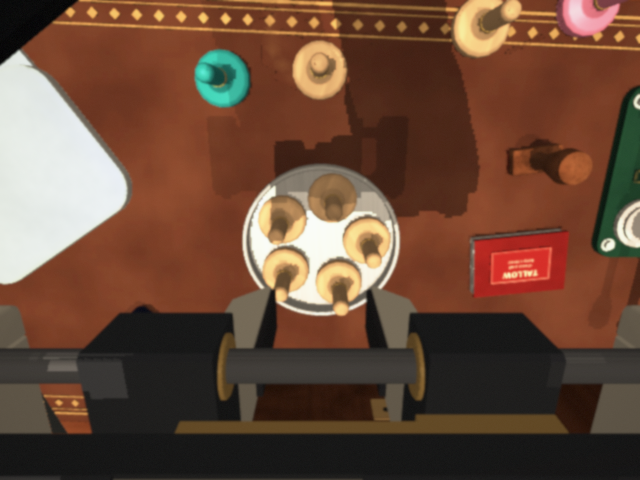

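The wrist view shows the tin at about (320,238) with five stamps in it. The desk stamps are at (319,68) and (480,28), turquoise is at (222,78), and the gripper covers the lower part of the picture. I'll fit base circles of known radius on the base plane.

```bash
cat >> h.py <<'E'
from scipy.optimize import least_squares
def fitc(P,r,c0):
    f=lambda q:np.hypot(P[:,0]-q[0],P[:,1]-q[1])-r
    s=least_squares(f,c0,loss="cauchy",f_scale=.0007); return s.x,np.sort(np.abs(f(s.x)))[int(.5*len(P))]
def stamps(im,c,guess,zb,lo=(8,45,55),hi=(28,200,255)):
    h=cv2.cvtColor(im,cv2.COLOR_RGB2HSV); m=cv2.inRange(h,lo,hi); out=[]
    for g in guess:
        u=proj(c,[g[0],g[1],zb]); rp=np.linalg.norm(proj(c,[g[0]+.024,g[1],zb])-u)
        k=np.zeros_like(m); cv2.circle(k,tuple(np.int32(u)),int(rp*1.6),255,-1)
        cs,_=cv2.findContours(m&k,cv2.RETR_EXTERNAL,cv2.CHAIN_APPROX_NONE)
        if not cs: out.append((None,None)); continue
        P=np.array([ray(c,p[0],zb)[:2] for q in cs if len(q)>15 for p in q]); d=np.hypot(*(P-g[:2]).T); P=P[(d<.030)&(d>.018)]
        out.append(fitc(P,.024,g[:2]) if len(P)>10 else (None,None))
    return out
G=np.array([[.653,.2052],[.6398,.1505],[.6076,.2327],[.5863,.1494],[.565,.1979],[.4515,.186],[.4173,.324]])
def tin(im,c,g,o=.0775):
    h=cv2.cvtColor(im,cv2.COLOR_RGB2HSV); e=cv2.Canny(cv2.cvtColor(im,cv2.COLOR_RGB2GRAY),60,150)
    P=np.array([ray(c,p[::-1],.02)[:2] for p in np.argwhere(e)]); d=np.hypot(*(P-g).T)
    return fitc(P[(d>o-.003)&(d<o+.004)],o,g)
E
python3 - <<'E'
from h import *
p,r=np.load("w1o.npy"); cw=cam("wrist",dict(position=p,ee_rot=r)); ct=cam("top"); cs=cam("scene")
for n,c,f in(("w",cw,"w1"),("t",ct,"top0"),("s",cs,"scene0")):
    im=cv2.imread(f"pics/{f}.png")[:,:,::-1].copy()
    print(n,"tin",*tin(im,c,np.array([.611,.187])))
    for a,b in stamps(im,c,G[:5],.0115)+stamps(im,c,G[5:],.0085,lo=(14,60,80)): print(a,b)
E
```

```text
w tin [0.6084 0.187 ] 0.0004682623653676915
[0.6496 0.2051] 0.0009260842206087957
[0.6367 0.1511] 0.0010512545952828939
[0.6054 0.2327] 0.0009574711379541356
[0.5849 0.149 ] 0.0005719930037291661
[0.5629 0.199 ] 0.001293238591578448
[0.4492 0.1865] 0.00033786146550796384
[0.4156 0.3242] 0.001243506668148247
t tin [0.6107 0.187 ] 0.0006356256859226111
[0.6542 0.2053] 0.0013098965687488133
[0.6395 0.1494] 0.001039216320793443
[0.6074 0.2333] 0.0012085709789512802
[0.5862 0.1506] 0.0016352275197218658
[0.5651 0.1989] 0.001580988284516454
[0.4513 0.1862] 0.0008489610854687871
[0.417  0.3245] 0.0008274728142091854
s tin [0.6096 0.1871] 0.0006167189361982045
[0.6528 0.2045] 0.001117169206590364
[0.6381 0.1519] 0.0009698282007465676
[0.6067 0.233 ] 0.0008054533355081848
[0.5852 0.1496] 0.0014895545070854124
[0.5642 0.1984] 0.0008493672321005924
[0.4501 0.1864] 0.00080580925119101
[0.4159 0.324 ] 0.0006871939032662665
```

```bash
python3 -c "
from h import *
print(observe()['joints'])"; python3 -m pendant '[-0.041,0.009,0,0,0,0.175,0.035]'; python3 -c "
from h import *
print(observe()['joints'],observe()['position'])"
```

```text
[-0.5409  0.3935  0.1875  1.6479 -0.0799  1.1077  1.2368]
clock: 2.15
position: [0.6096, 0.1968, 0.2383]
ee_rot: [-0.281, -3.128, -0.001]
force: [1.6, 0.7, 0.2]
width: 0.393
gripper_force: 0.0
[-0.5487  0.4624  0.2302  1.5431 -0.1127  1.15    1.096 ] [0.6096 0.1968 0.2383]
```

```bash
python3 -m pendant '[0,0,0,0,0,0.1745,0.035,0,0,0,0,0,0.1745,0.035,0,0,0,0,0,0.1745,0.035,0,0,0,0,0,0.1745,0.035,0,0,0,0,0,0.1745,0.035,0,0,0,0,0,0.1745,0.035,0,0,0,0,0,0.1745,0.035,0,0,0,0,0,0.1743,0.035,0.004,0.022,0.06,0,0,0,0.035,0.004,0.0205,0.06,0,0,0,0.035]'
python3 -m pendant '[0,0,0,0,0,0,0.035]'
```

```text
clock: 3.4
position: [0.6536, 0.206, 0.1197]
ee_rot: [2.221, 2.221, 0.004]
force: [-0.2, -0.1, 0.2]
width: 0.379
gripper_force: 0.0
clock: 3.52
position: [0.65, 0.2046, 0.1149]
ee_rot: [-2.22, -2.218, 0.013]
force: [-0.1, 0.8, 0.5]
width: 0.378
gripper_force: 0.0
```

Run:
```python
from h import *
o=observe(); im=get_image("wrist"); cv2.imwrite("pics/w2.png",im[:,:,::-1]); print(o["position"],o["ee_rot"],o["joints"]); np.save("w2o.npy",[o["position"],o["ee_rot"]])
M=R.from_rotvec(o["ee_rot"]).as_matrix();print(M.round(3))
print("d to A", M.T@(np.array([.652,.205,.045])-o["position"]))
```

```text
[0.65   0.2046 0.1149] [-2.2199 -2.2185  0.013 ] [-0.694   0.6803  0.5083  1.5749 -0.3725  0.9936 -0.0731]
[[ 0.001  1.    -0.008]
 [ 1.    -0.001 -0.004]
 [-0.004 -0.008 -1.   ]]
d to A [0.0006 0.0026 0.0699]
```

```bash
python3 -m pendant '[0,0.001,0.035,0,0,0,0.035,0,0.001,0.035,0,0,0,0.035,0,0,0,0,0,0,0.035,0,0,0,0,0,0,0.005,0,0,0,0,0,0,0.005,0,0,0,0,0,0,0.005]' 15
python3 -c "
from h import *
o=observe();print(R.from_rotvec(o['ee_rot']).as_matrix().round(4),o['position'],o['width']*.0918)"
```

```text
clock: 4.32
position: [0.6557, 0.2053, 0.0522]
ee_rot: [2.221, 2.221, 0.004]
force: [-1.3, 0.9, 9.2]
width: 0.158
gripper_force: 15.0
[[-0.0001  1.      0.0026]
 [ 1.      0.0001  0.0012]
 [ 0.0012  0.0026 -1.    ]] [0.6557 0.2053 0.0522] 0.014507580166508539
```

```bash
python3 -m pendant '[0,0,0,0,0,0,0.005,0,0,0,0,0,0,0.005]'
python3 -c "
from h import *
o=observe();print(R.from_rotvec(o['ee_rot']).as_matrix().round(4),o['ft_torque'])"
```

```text
clock: 4.58
position: [0.6557, 0.2053, 0.0522]
ee_rot: [2.221, 2.221, 0.004]
force: [-1.7, 0.0, 8.4]
width: 0.161
gripper_force: 15.0
[[-0.0001  1.      0.0024]
 [ 1.      0.0001  0.0012]
 [ 0.0012  0.0024 -1.    ]] [-0.1264  0.4617  0.0456]
```

Run:
```python
from h import *
s=get_image("scene"); w=get_image("wrist")
a=cv2.resize(s[190:320,220:360],(560,520),interpolation=2); b=cv2.resize(w[200:460,140:500],(0,0),fx=.66,fy=2)[:520]
cv2.imwrite("pics/c2.png",np.hstack([a,b])[:,:,::-1])
```

```text
(no output)
```

View pics/c2.png

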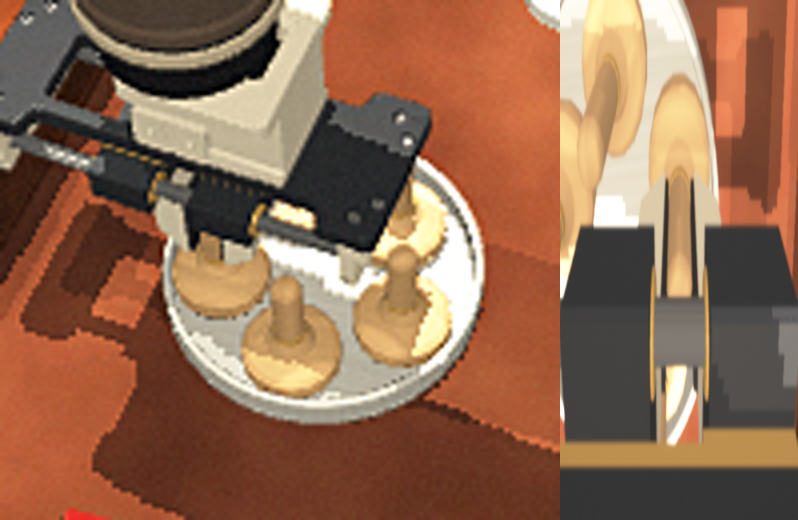

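The gripper's left end is over the wooden box at crop (60,100), which explains the upward force. The fingers should close along y near the box, so I'll release, rise, turn back and measure again.

```bash
python3 -m pendant '[0,0,0,0,0,0,0.035,0,0,0,0,0,0,0.035,0,0,-0.05,0,0,0,0.035,0,0,-0.06,0,0,0,0.035,0,-0.04,-0.06,0,0,-0.17,0.035,0,0,0,0,0,-0.175,0.035,0,0,0,0,0,-0.175,0.035,0,0,0,0,0,-0.175,0.035,0,0,0,0,0,-0.175,0.035,0,0,0,0,0,-0.175,0.035]'
python3 -m pendant '[0,0,0,0,0,-0.175,0.035,0,0,0,0,0,-0.175,0.035,0,0,0,0,0,-0.1758,0.035,0.05,0,0,0,0,0,0.035,0,0,0,0,0,0,0.035,0,0,0,0,0,0,0.035]'
cat >> h.py <<'E'
def look(tag,G5,zb=.0115):
    o=observe(); im=get_image("wrist"); c=cam("wrist",o); cv2.imwrite(f"pics/{tag}.png",im[:,:,::-1])
    print(o["position"],o["ee_rot"],"tin",*tin(im,c,np.array([.6095,.187])))
    for a,b in stamps(im,c,G5,zb): print(a,b)
E
python3 - <<'E'
from h import *
look("w3",np.array([[.654,.2055],*G[1:5]]))
E
```

```text
clock: 5.92
position: [0.6198, 0.2049, 0.2121]
ee_rot: [-0.808, -3.036, 0.0]
force: [0.0, -0.6, 0.4]
width: 0.382
gripper_force: 0.0
clock: 6.68
position: [0.5705, 0.205, 0.2126]
ee_rot: [-0.0, 3.141, 0.0]
force: [-0.2, 1.2, 0.4]
width: 0.377
gripper_force: 0.0
[0.5705 0.205  0.2126] [-0.      3.1405  0.0004] tin [0.6082 0.1871] 0.0005325260761906564
[0.6525 0.2055] 0.0007223877562959544
[0.6364 0.1513] 0.0009408402219229645
[0.6064 0.2329] 0.0008206366400747948
[0.5848 0.1491] 0.0008885483232955321
[0.5624 0.199 ] 0.001284165733149413
```

```bash
python3 -m pendant '[-0.0345,-0.027,0.04,0,0,0,0.035,-0.0345,-0.027,0.04,0,0,0,0.035,0,0,0.0425,0,0,0,0.035,0,0,0.0425,0,0,0,0.035,0,0,0,0,0,0,0.035,0,0,0,0,0,0,0.035,0,0,0,0,0,0,0.005,0,0,0,0,0,0,0.005,0,0,0,0,0,0,0.005]' 15
python3 -m pendant '[-0.005,0.003,0,0,0,0,0.005,-0.005,0.003,0,0,0,0,0.005,0,0,0,0,0,0,0.005]'
```

```text
clock: 7.85
position: [0.6396, 0.1513, 0.0484]
ee_rot: [-0.0, 3.14, 0.001]
force: [-0.9, -0.1, 6.1]
width: 0.156
gripper_force: 15.0
clock: 8.22
position: [0.6503, 0.1575, 0.0484]
ee_rot: [-0.0, 3.139, 0.001]
force: [0.2, -0.1, 5.2]
width: 0.159
gripper_force: 15.0
```

```bash
python3 -m pendant '[0,0,0,0,0,0,0.035,0,0,0,0,0,0,0.035,0,0,-0.05,0,0,0,0.035,0.0206,0.0377,0,0,0,0,0.035,0.0205,0.0377,0,0,0,0,0.035,0,0,0.025,0,0,0,0.035,0,0,0.025,0,0,0,0.035,0,0,0,0,0,0,0.035,0,0,0,0,0,0,0.005,0,0,0,0,0,0,0.005]' 15
python3 -m pendant '[0,0,0,0,0,0,0.005,-0.004,0.0015,0,0,0,0,0.005,-0.0042,0.0012,0,0,0,0,0.005,0,0,0,0,0,0,0.005]'
```

```text
clock: 9.48
position: [0.6087, 0.2325, 0.0483]
ee_rot: [0.0, 3.14, 0.001]
force: [0.5, -0.2, 0.9]
width: 0.213
gripper_force: 0.0
clock: 9.98
position: [0.6172, 0.2355, 0.0481]
ee_rot: [-0.0, 3.14, 0.001]
force: [0.2, -0.7, 5.0]
width: 0.161
gripper_force: 15.0
```

```bash
python3 -m pendant '[0,0,0,0,0,0,0.035,0,0,0,0,0,0,0.035,0,0,-0.05,0,0,0,0.035,0.0148,-0.0432,0,0,0,0,0.035,0.0148,-0.0432,0,0,0,0,0.035,0,0,0.025,0,0,0,0.035,0,0,0.025,0,0,0,0.035,0,0,0,0,0,0,0.035,0,0,0,0,0,0,0.005,0,0,0,0,0,0,0.005]' 15
python3 -m pendant '[0,0,0,0,0,0,0.005,-0.0055,-0.0035,0,0,0,0,0.005,-0.0055,-0.0035,0,0,0,0,0.005,-0.0055,-0.0035,0,0,0,0,0.005,0,0,0,0,0,0,0.005]'
```

```text
clock: 11.22
position: [0.5872, 0.149, 0.0482]
ee_rot: [-0.0, 3.14, 0.001]
force: [-0.4, -0.1, -0.3]
width: 0.215
gripper_force: 0.0
clock: 11.85
position: [0.6045, 0.1381, 0.0481]
ee_rot: [0.001, 3.139, 0.001]
force: [1.4, 0.3, 5.6]
width: 0.156
gripper_force: 15.0
```

```bash
python3 -m pendant '[0,0,0,0,0,0,0.035,0,0,0,0,0,0,0.035,0,0,-0.05,0,0,0,0.035,0.02,0.0305,0,0,0,0,0.035,0.0193,0.0304,0,0,0,0,0.035,0,0,0.025,0,0,0,0.035,0,0,0.025,0,0,0,0.035,0,0,0,0,0,0,0.035,0,0,0,0,0,0,0.005,0,0,0,0,0,0,0.005]' 15
python3 -m pendant '[0,0,0,0,0,0,0.005,-0.0023,0.006,0,0,0,0,0.005,-0.0023,0.006,0,0,0,0,0.005,-0.0023,0.006,0,0,0,0,0.005,0,0,0,0,0,0,0.005]'
python3 -m pendant '[0,0,0,0,0,0,0.035,0,0,0,0,0,0,0.035,0,0,-0.055,0,0,0,0.035,0,0,-0.055,0,0,0,0.035,0,-0.012,-0.055,0,0,0,0.035,0,0,0,0,0,0,0.035,0,0,0,0,0,0,0.035]' 15
python3 - <<'E'
from h import *
look("w4",np.array([[.6525,.2055],[.647,.1575],[.615,.2355],[.602,.138],[.5695,.217]]))
E
```

```text
clock: 13.1
position: [0.5644, 0.1993, 0.0482]
ee_rot: [0.0, 3.14, 0.001]
force: [0.3, 0.4, 0.8]
width: 0.212
gripper_force: 0.0
clock: 13.72
position: [0.5715, 0.2182, 0.0481]
ee_rot: [-0.001, 3.14, 0.002]
force: [-0.2, 1.7, 5.0]
width: 0.158
gripper_force: 15.0
clock: 14.6
position: [0.5701, 0.205, 0.2117]
ee_rot: [-0.0, -3.141, -0.0]
force: [0.9, 0.2, -1.1]
width: 0.378
gripper_force: 0.0
[0.5701 0.205  0.2117] [-0.    -3.141 -0.   ] tin [0.6082 0.1871] 0.0004992318190288753
[0.6522 0.2055] 0.0020677129245422476
[0.6466 0.1584] 0.0011502589418379248
[0.6143 0.236 ] 0.0010982504253085855
[0.6009 0.1384] 0.001296694766514412
[0.5692 0.2171] 0.0016311842331819919
```

View pics/w4.png

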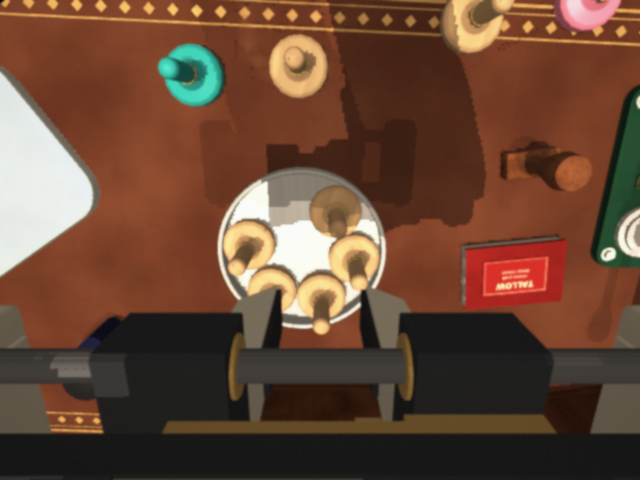

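The horseshoe is formed, and the slot and the middle lie open at about (275,200) and (305,248) in the picture. I'll take the nearer wooden desk stamp, now at (298,66).

```bash
python3 -m pendant '[0.04,-0.006,0.02,0,0,0,0.035,0.04,-0.006,0.03,0,0,0,0.035,0.039,-0.0067,0.03,0,0,0,0.035,0,0,0.043,0,0,0,0.035,0,0,0.043,0,0,0,0.035,0,0,0,0,0,0,0.035,0,0,0,0,0,0,0.035,0,0,0,0,0,0,0.005,0,0,0,0,0,0,0.005,0,0,0,0,0,0,0.005]' 15
python3 -m pendant '[0,0,0,0,0,0,0.005,0,0,-0.04,0,0,0,0.005,0,0,-0.03,0,0,0,0.005,0,0,0,0,0,0,0.005,0,0,0,0,0,0,0.005]'
python3 - <<'E'
from h import *
o=observe(); im=get_image("wrist"); cv2.imwrite("pics/w5.png",im[:,:,::-1]); c=cam("wrist",o); print(o["position"])
z=o["position"][2]-.0455
print(stamps(im,c,np.array([[.4495,.1862]]),z+.0085,lo=(14,60,80)))
E
```

```text
clock: 15.9
position: [0.4521, 0.1867, 0.047]
ee_rot: [-0.0, 3.14, 0.001]
force: [-1.1, 0.1, 6.7]
width: 0.158
gripper_force: 15.0
clock: 16.52
position: [0.4512, 0.1863, 0.1158]
ee_rot: [0.0, -3.141, 0.0]
force: [-0.4, 0.5, -0.7]
width: 0.159
gripper_force: 15.0
[0.4512 0.1863 0.1158]
[(array([0.4475, 0.186 ]), np.float64(0.0009619547036816348))]
```

```bash
python3 -m pendant '[-0.0383,-0.006,0,0,0,0,0.005,-0.0383,-0.006,0,0,0,0,0.005,-0.0382,-0.0059,0,0,0,0,0.005,0,0,0,0,0,0,0.005,0,0,0.03,0,0,0,0.005,0,0,0.012,0,0,0,0.005,0,0,0.008,0,0,0,0.005,0,0,0.006,0,0,0,0.005,0,0,0,0,0,0,0.005]'
python3 -m pendant '[0,0,0.004,0,0,0,0.005,0,0,0.003,0,0,0,0.005,0,0,0,0,0,0,0.005]'
python3 -c "
from h import *
o=observe();print(o['ft_torque'])"
```

```text
clock: 17.7
position: [0.5662, 0.1686, 0.0602]
ee_rot: [0.0, -3.141, -0.0]
force: [0.1, 0.8, -0.3]
width: 0.163
gripper_force: 15.0
clock: 18.08
position: [0.5662, 0.1684, 0.053]
ee_rot: [0.0, -3.141, 0.0]
force: [0.3, -0.3, -0.3]
width: 0.156
gripper_force: 15.0
[0.033  0.0747 0.0166]
```

```bash
python3 -m pendant '[0,0,0.002,0,0,0,0.005,0,0,0.0015,0,0,0,0.005,0,0,0,0,0,0,0.005]'
python3 -m pendant '[0,0,0.0007,0,0,0,0.005,0,0,0,0,0,0,0.005]'
```

```text
clock: 18.45
position: [0.5666, 0.1686, 0.0501]
ee_rot: [-0.0, 3.141, 0.0]
force: [-1.3, -0.3, 4.4]
width: 0.158
gripper_force: 15.0
clock: 18.7
position: [0.5669, 0.1686, 0.05]
ee_rot: [0.0, 3.14, 0.001]
force: [-2.7, -1.2, 10.8]
width: 0.16
gripper_force: 15.0
```

```bash
python3 -m pendant '[0,0,-0.0007,0,0,0,0.032,0,0,0,0,0,0,0.032,0,0,-0.05,0,0,0,0.035,0,0,-0.055,0,0,0,0.035,0.012,0.02,-0.055,0,0,0,0.035,0,0,0,0,0,0,0.035,0,0,0,0,0,0,0.035]'
python3 - <<'E'
from h import *
look("w6",np.array([[.6525,.2055],[.647,.1575],[.615,.2355],[.602,.138],[.5695,.217],[.5635,.1684]]))
E
```

```text
clock: 19.58
position: [0.554, 0.1884, 0.2092]
ee_rot: [0.001, -3.141, 0.0]
force: [0.8, -0.1, -0.1]
width: 0.381
gripper_force: 0.0
[0.554  0.1884 0.2092] [ 0.0008 -3.1413  0.0003] tin [0.6081 0.187 ] 0.0006562617270187282
[0.6521 0.2041] 0.0013306581870784068
[0.6471 0.1596] 0.0015903750440372129
[0.6135 0.2357] 0.0019428302129106748
[0.6007 0.1375] 0.0012644182577914512
[0.5687 0.2179] 0.0015329609386146095
[0.5621 0.1684] 0.001466462828451403
```

View pics/w6.png

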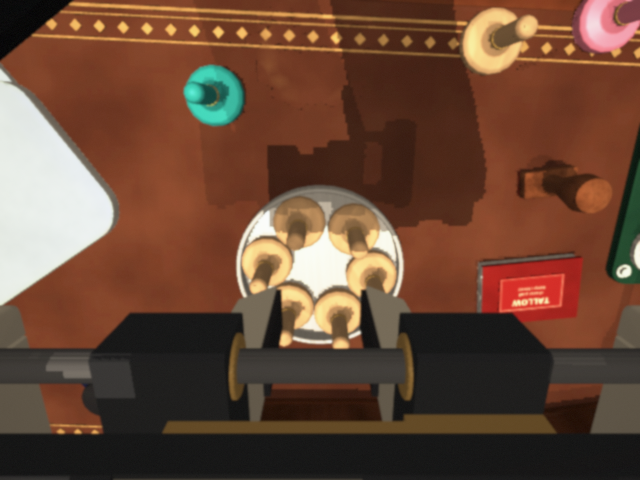

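The six-stamp ring is closed up round an empty middle at about (318,265), and stamp_7 stands at (493,40). I'll grip it with the fingers closing along x, since x is the less certain direction.

```bash
python3 -m pendant '[0.0342,0.034,0,0,0,0,0.035,0.0342,0.034,0,0,0,0,0.035,0.0342,0.034,0,0,0,0,0.035,0.0344,0.0339,0,0,0,0,0.035,0,0,0.01,0,0,0.175,0.035,0,0,0.01,0,0,0.175,0.035,0,0,0.01,0,0,0.175,0.035,0,0,0.01,0,0,0.175,0.035,0,0,0.01,0,0,0.175,0.035,0,0,0.01,0,0,0.175,0.035]'
python3 -m pendant '[0,0,0.01,0,0,0.175,0.035,0,0,0.01,0,0,0.175,0.035,0,0,0.01,0,0,0.1708,0.035,0,0,0,0,0,0,0.035,0,0,0,0,0,0,0.035]'
python3 - <<'E'
from h import *
o=observe(); im=get_image("wrist"); c=cam("wrist",o); print(o["position"],o["ee_rot"])
for n,cc in(("wrist",c),("scene",cam("scene"))):
    im=get_image(n); print(stamps(im,cc,np.array([[.416,.3243]]),.0085,lo=(14,60,80)))
E
```

```text
clock: 20.88
position: [0.417, 0.3231, 0.1477]
ee_rot: [-1.584, -2.713, 0.005]
force: [0.0, 0.1, 0.2]
width: 0.387
gripper_force: 0.0
clock: 21.5
position: [0.4173, 0.3239, 0.1192]
ee_rot: [2.217, 2.225, -0.002]
force: [0.3, -0.1, -0.7]
width: 0.378
gripper_force: 0.0
[0.4173 0.3239 0.1192] [ 2.2172  2.2249 -0.0019]
[(array([0.4149, 0.3244]), np.float64(0.0006845064168842056))]
[(array([0.4157, 0.3244]), np.float64(0.0011669230980420643))]
```

```bash
python3 -m pendant '[0.0004,0,0.037,0,0,0,0.035,0,0,0.0355,0,0,0,0.035,0,0,0,0,0,0,0.035,0,0,0,0,0,0,0.035,0,0,0,0,0,0,0.005,0,0,0,0,0,0,0.005,0,0,0,0,0,0,0.005,0,0,0,0,0,0,0.005]' 15
python3 -m pendant '[0,0,-0.04,0,0,0,0.005,0,0,-0.05,0,0,0,0.005,0,0,0,0,0,0,0.005,0,0,0,0,0,0,0.005]'
python3 - <<'E'
from h import *
o=observe(); print(o["position"],o["ee_rot"])
im=get_image("wrist"); c=cam("wrist",o); z=o["position"][2]-.0465+.0085
print(stamps(im,c,np.array([[.416,.3243]]),z,lo=(14,60,80)))
M=R.from_rotvec(o["ee_rot"]).as_matrix(); print(M.T@(np.array([.6105,.187,0])-o["position"]))
E
```

```text
clock: 22.65
position: [0.4176, 0.3252, 0.0479]
ee_rot: [-2.221, -2.222, -0.002]
force: [-1.6, -0.5, 7.0]
width: 0.16
gripper_force: 15.0
clock: 23.15
position: [0.4169, 0.3248, 0.1368]
ee_rot: [-2.221, -2.222, 0.0]
force: [0.4, 0.3, -1.2]
width: 0.161
gripper_force: 15.0
[0.4169 0.3248 0.1368] [-2.2206 -2.2218  0.0002]
[(array([0.4161, 0.325 ]), np.float64(0.001526535282238891))]
[-0.1379  0.1936  0.1368]
```

```bash
python3 -m pendant '[-0.0275,0.0387,0,0,0,0,0.005,-0.0275,0.0387,0,0,0,0,0.005,-0.0275,0.0387,0,0,0,0,0.005,-0.0275,0.0387,0,0,0,0,0.005,-0.0275,0.0388,0,0,0,0,0.005,0,0,0,0,0,0,0.005,0,0,0.03,0,0,0,0.005,0,0,0,0,0,0,0.005]'
python3 - <<'E'
from h import *
o=observe(); print(o["position"],o["ee_rot"],o["force"],o["width"])
im=get_image("wrist"); cv2.imwrite("pics/w7.png",im[:,:,::-1]); c=cam("wrist",o)
print(tin(im,c,np.array([.6095,.187])))
E
```

```text
clock: 24.2
position: [0.6081, 0.1874, 0.1039]
ee_rot: [-2.218, -2.22, 0.009]
force: [0.2, 0.3, 0.1]
width: 0.158
gripper_force: 15.0
[0.6081 0.1874 0.1039] [-2.2184 -2.2199  0.0092] [0.2087 0.3189 0.1284] 0.15788944625643175
(array([0.6092, 0.1872]), np.float64(0.0004008801529505057))
```

View pics/w7.png

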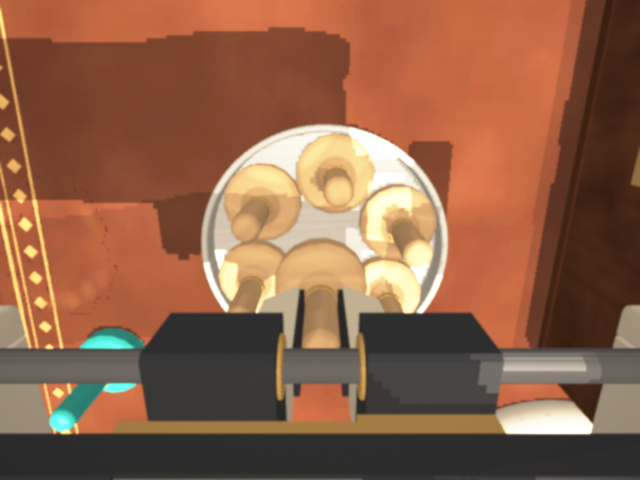

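The held stamp is over the middle, with its base at about (320,270) and the ring clear around it. Lowering.

```bash
python3 -m pendant '[0,0,0,0,0,0,0.005,0,0,0,0,0,0,0.005]'; python3 -m pendant '[0,0,0.02,0,0,0,0.005,0,0,0.013,0,0,0,0.005,0,0,0.008,0,0,0,0.005,0,0,0.004,0,0,0,0.005,0,0,0,0,0,0,0.005]'
```

```text
clock: 24.5
position: [0.6113, 0.1876, 0.108]
ee_rot: [2.221, 2.222, 0.002]
force: [-0.2, -0.2, -0.3]
width: 0.158
gripper_force: 15.0
clock: 25.12
position: [0.6109, 0.1872, 0.0619]
ee_rot: [-2.221, -2.221, 0.001]
force: [-0.1, 0.8, -0.5]
width: 0.161
gripper_force: 15.0
```

```bash
python3 -m pendant '[0,0,0.003,0,0,0,0.005,0,0,0.003,0,0,0,0.005,0,0,0,0,0,0,0.005]'; python3 -m pendant '[0,0,0.002,0,0,0,0.005,0,0,0.0015,0,0,0,0.005,0,0,0,0,0,0,0.005]'
```

```text
clock: 25.5
position: [0.6109, 0.1873, 0.056]
ee_rot: [-2.221, -2.222, 0.0]
force: [0.1, -0.4, -0.1]
width: 0.155
gripper_force: 15.0
clock: 25.88
position: [0.6109, 0.1873, 0.0525]
ee_rot: [-2.221, -2.221, 0.0]
force: [0.2, -0.2, -0.2]
width: 0.16
gripper_force: 15.0
```

```bash
python3 -m pendant '[0,0,0.001,0,0,0,0.005,0,0,0.001,0,0,0,0.005,0,0,0,0,0,0,0.005]'; python3 -m pendant '[0,0,0.0007,0,0,0,0.005,0,0,0,0,0,0,0.005]'
```

```text
clock: 26.25
position: [0.6112, 0.1873, 0.051]
ee_rot: [2.221, 2.221, 0.001]
force: [-1.4, -0.5, 4.1]
width: 0.157
gripper_force: 15.0
clock: 26.5
position: [0.6115, 0.1874, 0.0509]
ee_rot: [2.221, 2.221, 0.002]
force: [-2.2, -0.8, 9.5]
width: 0.155
gripper_force: 15.0
```

Contact came exactly at the height expected for the floor. I'll release, rise, back off and check.

```bash
python3 -m pendant '[0,0,-0.0007,0,0,0,0.028,0,0,0,0,0,0,0.028,0,0,0,0,0,0,0.028,0,0,-0.02,0,0,0,0.028,0,0,-0.04,0,0,0,0.028,0,0,-0.06,0,0,0,0.03,0,-0.05,-0.06,0,0,0,0.03,0.03,-0.05,0,0,0,0,0.03,0.05,-0.03,0,0,0,0,0.03,0.05,0,0,0,0,0,0.03]'
python3 -m pendant '[0.05,-0.01,0,0,0,0,0.03,0.05,0,0,0,0,0,0.03,0.05,0,0,0,0,0,0.03,0,0,0,0,0,0,0.03]'
python3 - <<'E'
from h import *
s=get_image("scene");t=get_image("top")
print(tin(t,cam("top"),np.array([.6107,.187])))
a=cv2.resize(s[190:320,220:360],(420,390),interpolation=2);b=cv2.resize(t[170:300,240:365],(375,390),interpolation=2)
cv2.imwrite("pics/end.png",np.hstack([a,b])[:,:,::-1]); cv2.imwrite("pics/endscene.png",s[:,:,::-1])
t0=cv2.imread("pics/top0.png")[:,:,::-1]
for n,(x,y,w,h) in dict(rub=(205,258,30,25),pad=(198,205,48,35),bot=(385,172,35,35)).items(): print(n,np.abs(t[y:y+h,x:x+w].astype(int)-t0[y:y+h,x:x+w]).mean())
E
```

```text
clock: 27.75
position: [0.4889, 0.3188, 0.2208]
ee_rot: [-2.219, -2.221, -0.003]
force: [0.9, 0.1, -0.0]
width: 0.326
gripper_force: 0.0
clock: 28.25
position: [0.4789, 0.4721, 0.2191]
ee_rot: [-2.213, -2.227, -0.002]
force: [-0.5, -1.1, 0.0]
width: 0.326
gripper_force: 0.0
(array([0.6108, 0.187 ]), np.float64(0.000625993635569394))
rub 5.638222222222222
pad 5.503174603174603
bot 4.744761904761905
```

View pics/end.png

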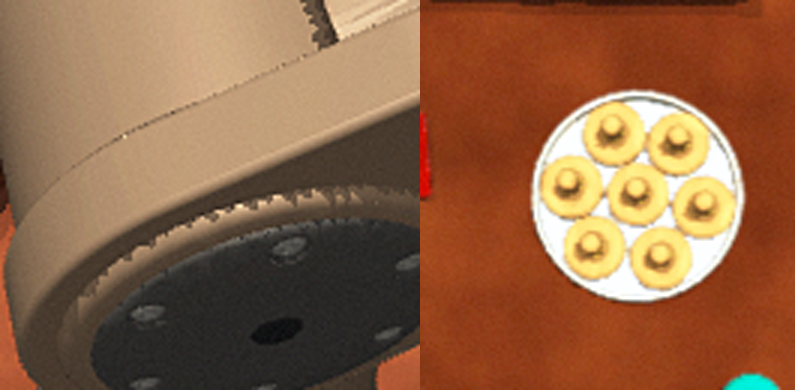

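The top view shows all seven upright, one in the middle at crop (637,192) and six close round it. The stamp, pad and bottle look unchanged.

```bash
python3 -c "
from cell import *
print(sign_off())"
```

```text
the job is handed in; nothing more can be done
None
```

The job is handed in at about 28 s: all seven stamps stand upright in the tin, one in the middle and six close round it, and the final top view shows the other stamp, the ink bottle and the ink pad where they were; the gripper's body did touch the wooden box once, at a measured 9 N or so, before I turned it clear.

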